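# Call the patient and point out the two medicines

## Robot

A 7-joint arm with a two-finger parallel gripper is mounted at the origin on the work surface. World frame = base frame: x ahead of the robot, y to its left, z up, the work surface at z = 0. Lengths are in m, angles in rad, forces in N, time in s.
With the tool pointing down it reaches from about 0.35 to 0.9 m from the base axis. Payload 8.1 kg.
Tool frame: the origin (TCP) lies between the finger pads, 19 mm behind the fingertips; this is the grasp point; z points along the fingers, y is the line along which they close (so a half turn about z gives the same grasp; the last joint's range is limited). The gripper opens to 85 mm and grips with 20 to 120 N. Pads are 22 mm wide; open, the fingers measure 114 mm over their backs; the gripper's body (76 mm by 85 mm) begins 54 mm behind the grasp point. The pads swing forward as they close: fully open they stand 13 mm farther back than shut.
Start: joints at [-1.428, 0.434, 0.025, 1.573, -0.012, 1.134, -0.075], TCP at [0.152, 0.606, 0.25] pointing down, gripper open.
Joint ranges: [-2.62, 2.62], [-0.44, 2.09], [-1.27, 1.32], [0.08, 2.57], [-1.32, 4.46], [0.12, 2], [-2.74, 2.74]. Speed limits (rad/s): [2.22, 2.22, 3.01, 3.01, 3.14, 3.14, 3.14].

## Interface

Orientations are given as a 3x3 rotation matrix whose columns are the frame's x, y, z axes.
In Python, from station import r, vision, order gives the robot as it stands.
- The arm moves only by the tool play_rows, never from a script. Its argument "plan" is a list of rows, each a list of 7 numbers: the shift along the world's x, y, z normalised to -1 to 1, where 1 is 0.1 m, then the turn, a rotation vector about the world's x, y, z normalised to -1 to 1, where 1 is pi/4 rad, then the closure, from -1 (fully open) to 1 (shut). A call has 1 to 12 rows; each row is the pose to reach, as a shift and turn from the pose commanded when the call began; what a row does not reach only later rows make up. A row lasts 1/12 s, in which the tool goes at most 41.7 mm and 7.16 degrees, less where a joint would pass 70% of its speed; a pose out of reach is approached as far as the arm can. A call with a number of a shift or a turn outside -1 to 1 is refused whole. A call with a gripper value outside its range is refused whole. The fingers move at their own pace and stop on an object; the grip force is fixed at half the most. Time passes only in rows, so rows that repeat a pose let the fingers close. It gives the time, the measured TCP pose, the force, the opening and the grip force at its end, in the units of the state.
- r.observe(): the state, without advancing time (a new reading comes with each control period).
- vision.read_camera(name): name is "side" or "top"; returns a dict with "frame" (400x640x3 uint8, blue, green, red), "z_map" (400x640 float32, m along the optical axis (not along the pixel's ray), 0 where there is no reading), "vfov" (degrees; the focal length in pixels is half the picture's height over the tangent of half this angle, whatever the lens; pixels are square), "cx", "cy" (the principal point, pixels), "dist_coeffs" ([k1, k2, p1, p2, k3] as OpenCV has them; the pictures are not rectified), "position" and "attitude" of the camera in the world. Camera axes: x right, y down, z forward; pixel columns grow to the right and rows downward; lengths in m; the calibration is good to about 2 mm. A picture is of the moment at which its call begins.
- order.close_job(): hands the job in; it is judged then, once.
The state is a dict: "t": time; "qpos": joint angles; "qd": joint speeds; "tau": joint torques, N m; "ee_pos": TCP position; "tool_rot": TCP orientation; "contact_force": force on the tool from outside, world axes, zero at the start; "torque": the same for the moment, N m; "gripper_width": finger opening in m; "grip_force": force on a finger pad.
Only numpy, scipy, OpenCV 4.12 (cv2) and the standard library are available. Lean on these libraries where they do the work, as an engineer would, in place of code of your own. Each camera call takes 0.05 s, during which the arm holds its last target. There are 200 camera calls.

## Task

Press the desk bell gently to call the patient, then show which two medicines to take, and in which order: from above, point down at the tallest jar, with the fingertips a couple of centimetres over the middle of its cap, and stay there for a good two seconds; then lift away and point in the same way at the low, wide jar, and finish still pointing at it. Touch nothing but the bell, move nothing, and do not bring the fingertips down close over the caps of the other three jars.

Things in the scene. Friction and masses are not known exactly. Their poses are not given: they have to be found in the camera images.
- jar_tall: The tallest jar: blue screw-cap medicine jar with a paper label, 120 mm high with its cap, 50 mm body diameter, 44 mm cap diameter; stands upright and loose on the open ledger. Origin at the centre of its underside, z up
- jar_tall_cap (a point): centre of the top face of the cap of jar_tall, z up
- jar_wide: The low, wide jar, the widest of the five: blue screw-cap medicine jar with a paper label, 62 mm high with its cap, 74 mm body diameter, 68 mm cap diameter; stands upright and loose on the open ledger. Origin at the centre of its underside, z up
- jar_wide_cap (a point): centre of the top face of the cap of jar_wide, z up
- jar_mid_a: One of two like middle-sized jars, not to be pointed at: blue screw-cap medicine jar with a paper label, 80 mm high with its cap, 50 mm body diameter, 44 mm cap diameter; stands upright and loose on the open ledger. Origin at the centre of its underside, z up
- jar_mid_a_cap (a point): centre of the top face of the cap of jar_mid_a, z up
- jar_mid_b: The other middle-sized jar, not to be pointed at: blue screw-cap medicine jar with a paper label, 80 mm high with its cap, 50 mm body diameter, 44 mm cap diameter; stands upright and loose on the open ledger. Origin at the centre of its underside, z up
- jar_mid_b_cap (a point): centre of the top face of the cap of jar_mid_b, z up
- jar_small: The smallest jar, low and narrow, not to be pointed at: blue screw-cap medicine jar with a paper label, 60 mm high with its cap, 40 mm body diameter, 36 mm cap diameter; stands upright and loose on the open ledger. Origin at the centre of its underside, z up
- jar_small_cap (a point): centre of the top face of the cap of jar_small, z up
- bell: Desk call bell, fixed to the desk: steel dome 84 mm across on a black foot, with a push plunger on top. It stands to the left or right of the ledger. Origin at the centre of its underside on the desk
- bell_top (a point): Centre of the flat top of the bell's plunger, 66 mm above the desk when up; the plunger head is a steel disc 20 mm across whose underside stands 9 mm above the dome. Moves with the plunger
- bell_plunger (a joint): Travel of the bell plunger straight down: 0 m up, 0.006 m fully down; the bell rings at 0.004. It springs back; it starts to move at about 1 N and is fully down at about 4.5 N
- ledger: Open ledger lying flat on the desk (fixed), 250 mm (x) by 360 mm (y), pages 12 mm above the desk; origin at the centre of its underside. The five jars stand on it
- calculator: Black desk calculator 150 x 105 x 18 mm on the other side of the ledger from the bell, loose, to be left alone; origin at the centre of its underside
- stamp: Rubber stamp with wooden handle, 72 mm high, loose, beyond the ledger, to be left alone; origin at the centre of its underside
- carton: Medicine carton 70 x 130 x 42 mm, loose, beyond the ledger, to be left alone; origin at the centre of its underside
- pen: Pen 135 mm long, 11 mm high, loose, beyond the right-hand far corner of the ledger, to be left alone; origin at the centre of its underside
Mind the look-alikes: they are no part of the job. Several things have the shape of the bell; the one meant has the colours described above.

How it is judged:
By the outcome, as a careful person would: the job done as asked, in the order asked, and still so for the second after the job is handed in, with the robot touching nothing.
It also fails if it takes over 48 s, if anything falls off the work surface, if the arm or the gripper's body presses on something with over 40 N, if the wrist force passes 120 N, or if a joint passes its speed limit or range.

## Working session

There is one attempt and no reset: what is moved stays moved. The work goes in short steps, Python scripts to look and compute and a tool call to move; the robot and the scene stay as the last step left them, time stands still between calls to the robot, and variables do not carry over. Pictures are saved under pics/ and viewed, at most 10 in all, crops included, and the job is handed in when it is done.

Besides the shell and the picture viewer there is one more tool, called after "Emit:" by a JSON object that holds its "api" and its "payload". play_rows: Moves the arm, as the interface text tells. Scaled input: -1 to 1 covers 0.1 m each way for a shift and pi/4 rad each way for a turn. Its arguments: {"type":"object","properties":{"plan":{"type":"array"}},"required":["plan"]}

```bash
ls; mkdir -p pics; cat > h.py <<'E'
import numpy as np, cv2
from station import r, vision, order
def cam(n):
    c=vision.read_camera(n); h=c["frame"].shape[0]
    f=h/2/np.tan(np.radians(c["vfov"])/2)
    c["K"]=np.array([[f,0,c["cx"]],[0,f,c["cy"]],[0,0,1]]); c["R"]=np.array(c["attitude"]); c["p"]=np.array(c["position"]); c["d"]=np.array(c["dist_coeffs"],float)
    return c
def rays(c,uv):
    n=cv2.undistortPoints(np.array(uv,float).reshape(-1,1,2),c["K"],c["d"]).reshape(-1,2)
    return np.c_[n,np.ones(len(n))]@c["R"].T   # unit depth
def onplane(c,uv,z):
    d=rays(c,uv); return c["p"]+d*((z-c["p"][2])/d[:,2])[:,None]
def world(c):  # per-pixel world points from z_map
    h,w=c["z_map"].shape; v,u=np.mgrid[:h,:w]
    return (c["p"]+rays(c,np.c_[u.ravel(),v.ravel()])*c["z_map"].reshape(-1,1)).reshape(h,w,3)
E
python3 - <<'E'
from h import *
for n in("side","top"):
    c=cam(n); cv2.imwrite(f"pics/{n}0.png",c["frame"]); print(n,c["p"],c["R"].round(3).tolist() if c["R"].ndim==2 else c["R"],c["d"],c["vfov"],c["cx"],c["cy"])
s=r.observe();print(s["t"],s["ee_pos"],s["tool_rot"],s["gripper_width"])
E
```

```text
pics
side [ 0.36624352 -0.57523033  0.83578415] [[0.962, -0.212, 0.17], [-0.272, -0.739, 0.617], [-0.005, -0.64, -0.769]] [0.00676092 0.         0.         0.         0.        ] 50.89842291507216 326.0224560212562 197.7348967341592
top [0.48447773 0.01623099 1.24285121] [[0.021, -0.999, 0.045], [-1.0, -0.022, -0.02], [0.021, -0.045, -0.999]] [-0.05967715  0.          0.          0.          0.        ] 46.618155964636614 324.18119211639277 198.63701707617153
0.1 [0.15198493 0.60581896 0.24930777] [[-9.69932854e-01  2.43372533e-01 -2.62787930e-04]
 [ 2.43372664e-01  9.69931916e-01 -1.35094735e-03]
 [-7.38970778e-05 -1.37428361e-03 -9.99999053e-01]] 0.08551756431360658
```

View pics/top0.png

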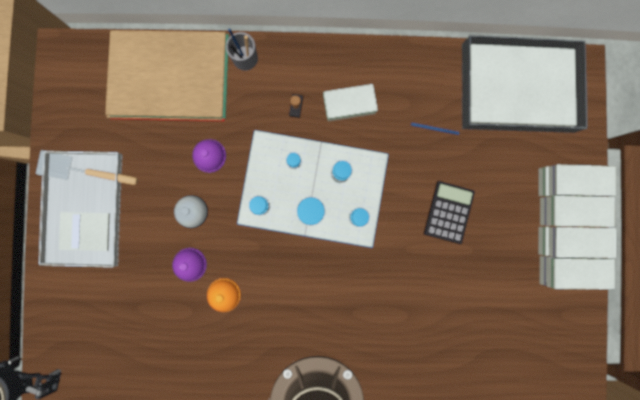

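View pics/side0.png

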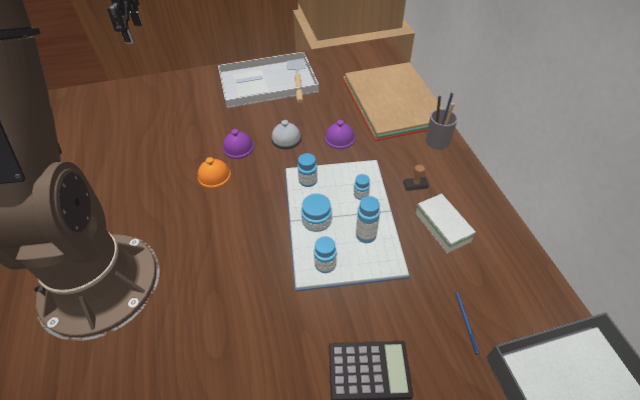

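The top view shows the following:
- **Bell shapes:** grey steel at (190,211), purple at (209,156) and (189,264), orange at (223,295). The grey one is in the side view at (286,133).
- **Blue caps:** tall at (342,171) in top and (368,210) in side. Wide is at (311,211) in top and (316,207) in side. The others in top are (293,160), (259,205) and (360,217).

By the description I choose the steel-coloured bell and the tall and wide jars. Next I'll measure them and check one crop.

```bash
cat > m.py <<'E'
from h import *
T,S=cam("top"),cam("side"); WT,WS=world(T),world(S)
def tri(ut,us):
    a,b=rays(T,[ut])[0],rays(S,[us])[0]; A=np.c_[a,-b]; x=np.linalg.lstsq(A,S["p"]-T["p"],rcond=None)[0]
    P,Q=T["p"]+a*x[0],S["p"]+b*x[1]; return (P+Q)/2,np.linalg.norm(P-Q)
def blobs(c):
    hsv=cv2.cvtColor(c["frame"],cv2.COLOR_BGR2HSV); m=cv2.inRange(hsv,(95,110,120),(108,255,255))
    n,l,s,ce=cv2.connectedComponentsWithStats(m); return l,[(i,s[i,4],ce[i]) for i in range(1,n) if s[i,4]>40]
for nm,c,W in(("top",T,WT),("side",S,WS)):
    l,bs=blobs(c)
    for i,a,ce in bs:
        w=W[l==i]; zt=np.percentile(w[:,2],90); k=w[abs(w[:,2]-zt)<.006]
        m=(l==i)&(abs(W[:,:,2]-zt)<.006); v,u=np.nonzero(m)
        (x,y),rad=cv2.minEnclosingCircle(k[:,:2].astype(np.float32))
        print(nm,a,ce.round(1),"ztop %.4f"%zt,"mean",k.mean(0).round(4),"circ",round(x,4),round(y,4),round(rad,4),"px",u.mean().round(1),v.mean().round(1))
for nm,W,(u,v) in(("top",WT,(190,211)),("side",WS,(286,133))):
    R=W[v-25:v+25,u-25:u+25].reshape(-1,3); k=R[R[:,2]>.058]; print(nm,len(k),k.mean(0).round(4),R[:,2].max().round(4)); d=R[R[:,2]>.02]; print(" dome",d.mean(0).round(4),d.min(0).round(3),d.max(0).round(3))
a=cv2.resize(T["frame"][180:240,160:220],(400,400),interpolation=2); b=cv2.resize(S["frame"][105:165,256:316],(400,400),interpolation=2)
cv2.imwrite("pics/crop.png",np.hstack([a,b]))
E
python3 m.py
```

```text
top 139 [293.1 159.8] ztop 0.0750 mean [0.635  0.0737 0.0725] circ 0.6352 0.0734 0.0162 px 293.1 159.4
top 266 [341.6 170.4] ztop 0.1346 mean [ 0.606  -0.0479  0.1324] circ 0.6061 -0.0484 0.0209 px 342.3 169.4
top 244 [258.5 205. ] ztop 0.0945 mean [0.5176 0.1573 0.0925] circ 0.5171 0.1569 0.0213 px 257.8 204.8
top 542 [310.4 210.6] ztop 0.0772 mean [0.5065 0.0268 0.0747] circ 0.5064 0.0266 0.0331 px 310.5 210.5
top 237 [359.4 216.9] ztop 0.0950 mean [ 0.4933 -0.0968  0.0924] circ 0.4933 -0.0968 0.0209 px 360.1 216.8
side 261 [306.5 163. ] ztop 0.0931 mean [0.5181 0.1555 0.0915] circ 0.5185 0.1566 0.0231 px 306.6 159.3
side 165 [361.8 182.1] ztop 0.0731 mean [0.6365 0.0695 0.0716] circ 0.6373 0.0707 0.0169 px 362.2 179.5
side 624 [315.7 207.6] ztop 0.0756 mean [0.5069 0.0221 0.0739] circ 0.507 0.0232 0.0337 px 316.1 204.8
side 335 [368.7 207.1] ztop 0.1330 mean [ 0.6067 -0.0524  0.1317] circ 0.6074 -0.0513 0.0217 px 369.2 203.9
side 365 [324.6 248.2] ztop 0.0931 mean [ 0.493  -0.1022  0.0916] circ 0.4932 -0.1013 0.0213 px 324.7 245.1
side 86 [463.6 312.7] ztop 0.0096 mean [ 0.7404 -0.289   0.0078] circ 0.7405 -0.2881 0.0454 px 463.6 312.7
top 61 [0.4959 0.2748 0.3169] 1.2429
 dome [0.4987 0.3343 0.061 ] [0.46  0.016 0.02 ] [0.539 0.384 1.243]
side 89 [0.5    0.1762 0.14  ] 0.8358
 dome [0.499  0.3019 0.0538] [ 0.366 -0.575  0.02 ] [0.541 0.371 0.836]
```

View pics/crop.png

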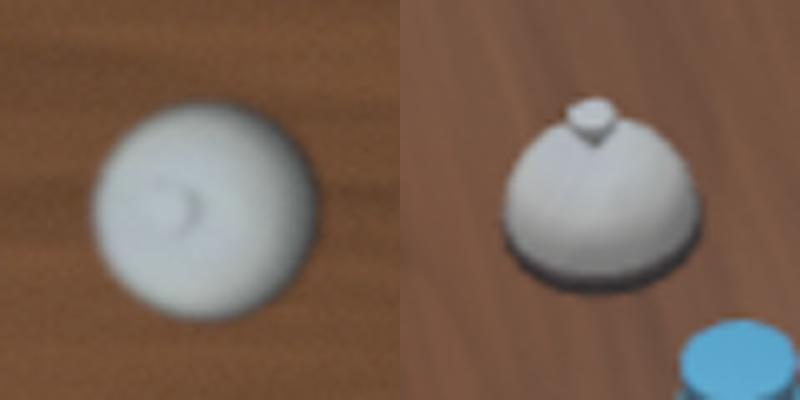

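The crop shows a steel dome on a black foot, so this is the right bell. The plunger head is at about (185.2,210.7) in top and (284.4,121.5) in side. Next I'll triangulate it and the caps.

```bash
cat >> m.py <<'E'
print("---")
P,e=tri((185.2,210.7),(284.4,121.3)); print("bell",P.round(4),e.round(4))
print(onplane(T,[(185.2,210.7)],.066).round(4),onplane(S,[(284.4,121.3)],.066).round(4))
for n,a,b in(("tall",(342.3,169.4),(369.2,203.9)),("wide",(310.5,210.5),(316.1,204.8))): 
    P,e=tri(a,b); print(n,P.round(4),e.round(4))
E
python3 m.py | sed -n '/---/,$p'
```

```text
---
bell [0.4997 0.3442 0.0656] 0.0009
[[0.4992 0.3442 0.066 ]] [[0.5    0.3436 0.066 ]]
tall [ 0.6075 -0.0486  0.1267] 0.0018
wide [0.5073 0.0266 0.068 ] 0.0012
```

Emit:
{"api": "play_rows", "payload": {"plan": [[0.25,-0.19,0,0,0,0,1],[0.5,-0.38,0,0,0,0,1],[0.75,-0.57,0,0,0,0,1],[1,-0.75,0,0,0,0,1],[1,-0.75,0,0,0,0,1]]}}

```text
t: 0.72
ee_pos: [0.259, 0.5267, 0.2502]
tool_rot: [[-0.968, 0.252, 0.004], [0.252, 0.968, -0.002], [-0.004, -0.001, -1.0]]
contact_force: [1.3, 0.6, 0.0]
gripper_width: 0.0253
grip_force: 0.0
```

Emit:
{"api": "play_rows", "payload": {"plan": [[0.25,-0.19,0,0,0,0,1],[0.5,-0.38,0,0,0,0,1],[0.75,-0.57,0,0,0,0,1],[1,-0.75,0,0,0,0,1],[1,-0.75,0,0,0,0,1]]}}

```text
t: 1.13
ee_pos: [0.3584, 0.4513, 0.2502]
tool_rot: [[-0.968, 0.252, 0.003], [0.252, 0.968, -0.002], [-0.004, -0.001, -1.0]]
contact_force: [0.4, -1.1, 0.1]
gripper_width: -0.0002
grip_force: 0.0
```

Emit:
{"api": "play_rows", "payload": {"plan": [[0.25,-0.19,0,0,0,0,1],[0.5,-0.38,0,0,0,0,1],[0.75,-0.57,0,0,0,0,1],[1,-0.75,0,0,0,0,1],[1,-0.75,0,0,0,0,1]]}}

```text
t: 1.55
ee_pos: [0.4578, 0.3758, 0.2502]
tool_rot: [[-0.968, 0.252, 0.003], [0.252, 0.968, -0.003], [-0.004, -0.002, -1.0]]
contact_force: [0.7, -0.2, 0.3]
gripper_width: -0.0004
grip_force: 0.0
```

Emit:
{"api": "play_rows", "payload": {"plan": [[0.2,-0.15,0,0,0,0,1],[0.42,-0.32,0,0,0,0,1],[0.42,-0.32,-0.25,0,0,0,1],[0.42,-0.32,-0.5,0,0,0,1],[0.42,-0.32,-0.75,0,0,0,1],[0.42,-0.32,-1,0,0,0,1],[0.42,-0.32,-1,0,0,0,1],[0.42,-0.32,-1,0,0,0,1],[0.42,-0.32,-1,0,0,0,1],[0.42,-0.32,-1,0,0,0,1],[0.42,-0.32,-1,0,0,0,1],[0.42,-0.32,-1,0,0,0,1]]}}

```text
t: 2.55
ee_pos: [0.4946, 0.3497, 0.1513]
tool_rot: [[-0.97, 0.243, 0.002], [0.243, 0.97, 0.001], [-0.001, 0.002, -1.0]]
contact_force: [0.8, -0.0, -0.1]
gripper_width: 0.0001
grip_force: 0.0
```

```bash
python3 - <<'E'
from h import *
s=r.observe();print(s["t"],s["ee_pos"].round(4) if hasattr(s["ee_pos"],"round") else s["ee_pos"],s["contact_force"])
S,T=cam("side"),cam("top")
a=cv2.resize(S["frame"][60:160,230:330],(400,400),interpolation=2); b=cv2.resize(T["frame"][160:260,135:235],(400,400),interpolation=2)
cv2.imwrite("pics/c2.png",np.hstack([a,b]))
E
```

```text
2.55 [0.4946 0.3497 0.1513] [ 0.79684452 -0.03468971 -0.14202995]
```

View pics/c2.png

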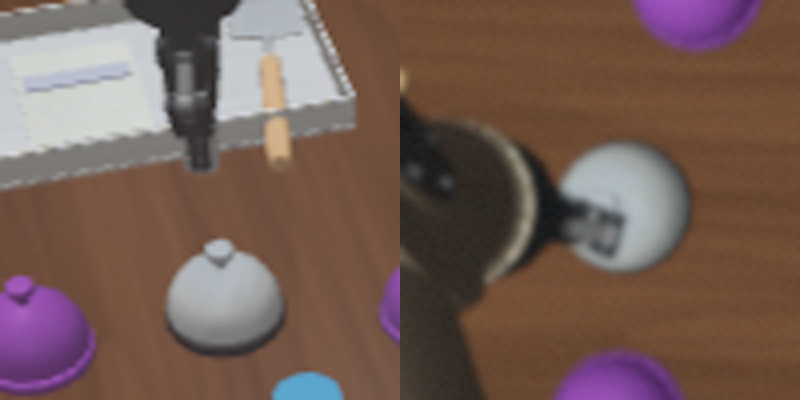

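The shut fingertips are at about (281,101) in side and (186,217) in top, close above the plunger and slightly off in x and y. I'll correct that and go down to just above it.

Emit:
{"api": "play_rows", "payload": {"plan": [[0.05,-0.05,0,0,0,0,1],[0.05,-0.05,-0.2,0,0,0,1],[0.05,-0.05,-0.4,0,0,0,1],[0.05,-0.05,-0.5,0,0,0,1],[0.05,-0.05,-0.58,0,0,0,1],[0.05,-0.05,-0.58,0,0,0,1],[0.05,-0.05,-0.58,0,0,0,1],[0.05,-0.05,-0.58,0,0,0,1]]}}

```text
t: 3.32
ee_pos: [0.4996, 0.3446, 0.0929]
tool_rot: [[-0.97, 0.243, 0.001], [0.243, 0.97, 0.001], [-0.001, 0.001, -1.0]]
contact_force: [-0.3, -0.4, -0.4]
gripper_width: -0.0001
grip_force: 0.0
```

```bash
python3 - <<'E'
from h import *
s=r.observe();print(s["t"],np.round(s["ee_pos"],4),s["contact_force"])
S=cam("side")
cv2.imwrite("pics/c3.png",cv2.resize(S["frame"][85:145,255:315],(480,480),interpolation=2))
E
```

```text
3.3167 [0.4996 0.3446 0.0929] [-0.34822163 -0.38418975 -0.36213574]
```

View pics/c3.png

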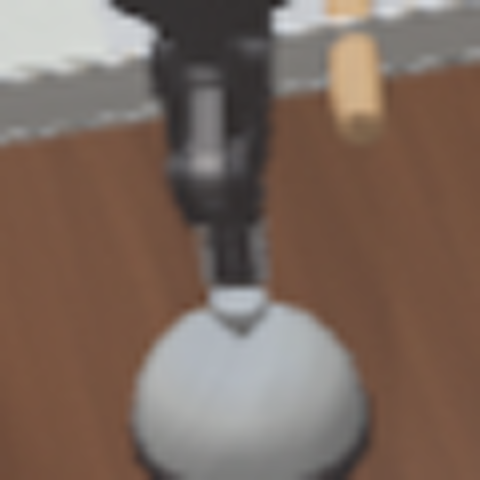

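The fingertips are centred over the plunger, at about (284,121) in side. Now I'll press in small steps.

Emit:
{"api": "play_rows", "payload": {"plan": [[0,0,-0.03,0,0,0,1],[0,0,-0.06,0,0,0,1],[0,0,-0.08,0,0,0,1],[0,0,-0.09,0,0,0,1],[0,0,-0.09,0,0,0,1],[0,0,-0.09,0,0,0,1]]}}

```text
t: 3.87
ee_pos: [0.4992, 0.3444, 0.0831]
tool_rot: [[-0.97, 0.243, 0.0], [0.243, 0.97, 0.0], [-0.0, 0.0, -1.0]]
contact_force: [-0.7, -0.4, 2.4]
gripper_width: -0.0002
grip_force: 0.9
```

Emit:
{"api": "play_rows", "payload": {"plan": [[0,0,-0.01,0,0,0,1],[0,0,-0.02,0,0,0,1],[0,0,-0.02,0,0,0,1],[0,0,-0.02,0,0,0,1]]}}

```text
t: 4.2
ee_pos: [0.4992, 0.3444, 0.0811]
tool_rot: [[-0.97, 0.243, 0.0], [0.243, 0.97, 0.0], [-0.0, 0.0, -1.0]]
contact_force: [-0.4, 0.8, 2.4]
gripper_width: -0.0
grip_force: 1.5
```

Emit:
{"api": "play_rows", "payload": {"plan": [[0,0,-0.01,0,0,0,1],[0,0,-0.02,0,0,0,1],[0,0,-0.02,0,0,0,1],[0,0,-0.02,0,0,0,1]]}}

```text
t: 4.53
ee_pos: [0.4992, 0.3443, 0.0791]
tool_rot: [[-0.97, 0.243, 0.0], [0.243, 0.97, 0.0], [-0.0, 0.0, -1.0]]
contact_force: [-0.5, 0.5, 3.5]
gripper_width: -0.0003
grip_force: 2.1
```

Emit:
{"api": "play_rows", "payload": {"plan": [[0,0,-0.01,0,0,0,1],[0,0,-0.01,0,0,0,1],[0,0,-0.01,0,0,0,1]]}}

```text
t: 4.78
ee_pos: [0.4992, 0.3444, 0.0787]
tool_rot: [[-0.97, 0.243, 0.0], [0.243, 0.97, 0.001], [-0.0, 0.001, -1.0]]
contact_force: [-2.2, -0.5, 10.5]
gripper_width: -0.0001
grip_force: 5.4
```

```bash
python3 - <<'E'
from h import *
s=r.observe();print(s["t"],np.round(s["ee_pos"],4),s["contact_force"],s["grip_force"])
S=cam("side")
cv2.imwrite("pics/c4.png",cv2.resize(S["frame"][85:145,255:315],(480,480),interpolation=2))
E
```

```text
4.7833 [0.4992 0.3444 0.0787] [-2.21885661 -0.48156599 10.49173193] 5.424727585233597
```

View pics/c4.png

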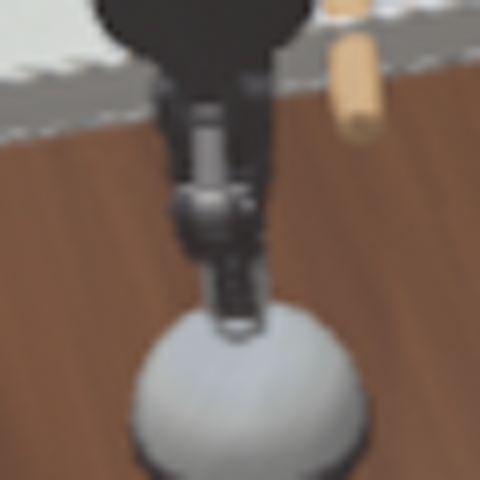

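Force rose to 10.5 N at full travel, so the plunger is fully down and the bell has rung. I'll lift straight up and then travel high.

Emit:
{"api": "play_rows", "payload": {"plan": [[0,0,0.1,0,0,0,1],[0,0,0.3,0,0,0,1],[0,0,0.55,0,0,0,1],[0,0,0.8,0,0,0,1],[0,0,1,0,0,0,1],[0,0,1,0,0,0,1]]}}

```text
t: 5.33
ee_pos: [0.5008, 0.3451, 0.1824]
tool_rot: [[-0.97, 0.244, 0.005], [0.244, 0.97, 0.004], [-0.004, 0.005, -1.0]]
contact_force: [0.6, 0.4, 0.7]
gripper_width: 0.0001
grip_force: 0.0
```

Emit:
{"api": "play_rows", "payload": {"plan": [[0,0,0.25,0,0,0,1],[0.07,-0.25,0.5,0,0,0,1],[0.14,-0.5,0.7,0,0,0,1],[0.2,-0.75,0.7,0,0,0,1],[0.27,-1,0.7,0,0,0,1],[0.27,-1,0.7,0,0,0,1]]}}

```text
t: 5.83
ee_pos: [0.5279, 0.2375, 0.2483]
tool_rot: [[-0.968, 0.251, 0.001], [0.251, 0.968, -0.003], [-0.002, -0.003, -1.0]]
contact_force: [0.1, -0.3, 0.0]
gripper_width: 0.0001
grip_force: 0.0
```

Emit:
{"api": "play_rows", "payload": {"plan": [[0.07,-0.25,0,0,0,0,1],[0.14,-0.5,0,0,0,0,1],[0.2,-0.75,0,0,0,0,1],[0.27,-1,0,0,0,0,1],[0.27,-1,0,0,0,0,1]]}}

```text
t: 6.25
ee_pos: [0.5541, 0.1375, 0.2477]
tool_rot: [[-0.968, 0.251, -0.0], [0.251, 0.968, -0.004], [-0.001, -0.004, -1.0]]
contact_force: [0.1, -0.7, 0.1]
gripper_width: 0.0
grip_force: 0.0
```

Emit:
{"api": "play_rows", "payload": {"plan": [[0.07,-0.25,0,0,0,0,1],[0.14,-0.5,0,0,0,0,1],[0.2,-0.75,0,0,0,0,1],[0.27,-1,0,0,0,0,1],[0.27,-1,0,0,0,0,1]]}}

```text
t: 6.67
ee_pos: [0.5806, 0.0376, 0.2477]
tool_rot: [[-0.968, 0.251, -0.0], [0.251, 0.968, -0.004], [-0.001, -0.004, -1.0]]
contact_force: [1.1, -1.0, -0.2]
gripper_width: 0.0003
grip_force: 0.0
```

Emit:
{"api": "play_rows", "payload": {"plan": [[0.07,-0.25,0,0,0,0,1],[0.14,-0.5,0,0,0,0,1],[0.2,-0.75,0,0,0,0,1],[0.26,-0.94,0,0,0,0,1],[0.26,-0.94,0,0,0,0,1],[0.26,-0.94,0,0,0,0,1],[0.26,-0.94,0,0,0,0,1],[0.26,-0.94,0,0,0,0,1]]}}

```text
t: 7.33
ee_pos: [0.6058, -0.0481, 0.2477]
tool_rot: [[-0.97, 0.242, -0.001], [0.242, 0.97, 0.001], [0.001, 0.001, -1.0]]
contact_force: [-1.0, 0.4, -0.8]
gripper_width: -0.0001
grip_force: 0.0
```

Emit:
{"api": "play_rows", "payload": {"plan": [[0.01,-0.01,-0.15,0,0,0,1],[0.01,-0.01,-0.35,0,0,0,1],[0.01,-0.01,-0.5,0,0,0,1],[0.01,-0.01,-0.62,0,0,0,1],[0.01,-0.01,-0.7,0,0,0,1],[0.01,-0.01,-0.75,0,0,0,1],[0.01,-0.01,-0.75,0,0,0,1],[0.01,-0.01,-0.75,0,0,0,1],[0.01,-0.01,-0.75,0,0,0,1]]}}

```text
t: 8.08
ee_pos: [0.6076, -0.0506, 0.1738]
tool_rot: [[-0.97, 0.243, 0.001], [0.243, 0.97, 0.0], [-0.001, 0.0, -1.0]]
contact_force: [0.4, 0.0, -0.0]
gripper_width: -0.0
grip_force: 0.0
```

```bash
python3 - <<'E'
from h import *
s=r.observe();print(s["t"],np.round(s["ee_pos"],4),s["contact_force"])
S,T=cam("side"),cam("top")
cv2.imwrite("pics/c5.png",np.hstack([cv2.resize(c["frame"][a:a+100,b:b+100],(400,400),interpolation=2) for c,a,b in((S,150,320),(T,120,290))]))
E
```

```text
8.0833 [ 0.6076 -0.0506  0.1738] [ 0.3513832   0.00359774 -0.00604397]
```

View pics/c5.png

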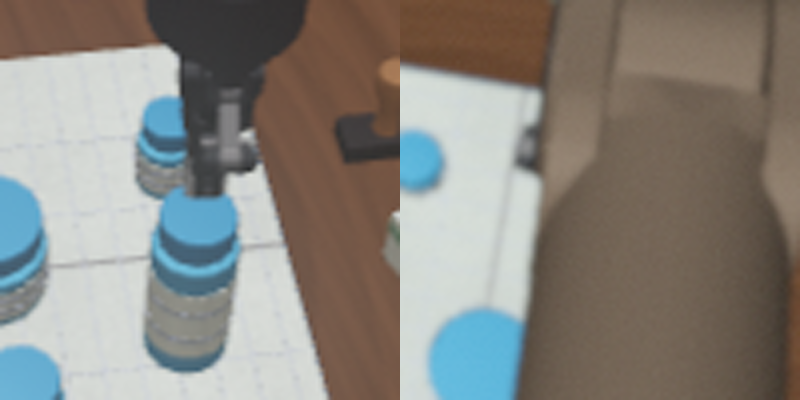

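In the side view the fingertips are at about (371,198), just above the cap centre at about (370,205), with a clear gap. Now I'll hold.

Emit:
{"api": "play_rows", "payload": {"plan": [[0,0,0,0,0,0,1],[0,0,0,0,0,0,1],[0,0,0,0,0,0,1],[0,0,0,0,0,0,1],[0,0,0,0,0,0,1],[0,0,0,0,0,0,1],[0,0,0,0,0,0,1],[0,0,0,0,0,0,1],[0,0,0,0,0,0,1],[0,0,0,0,0,0,1],[0,0,0,0,0,0,1],[0,0,0,0,0,0,1]]}}

```text
t: 9.18
ee_pos: [0.6071, -0.0508, 0.173]
tool_rot: [[-0.97, 0.243, 0.0], [0.243, 0.97, 0.0], [-0.0, 0.0, -1.0]]
contact_force: [-0.1, 0.7, -0.7]
gripper_width: 0.0001
grip_force: 0.0
```

Emit:
{"api": "play_rows", "payload": {"plan": [[0,0,0,0,0,0,1],[0,0,0,0,0,0,1],[0,0,0,0,0,0,1],[0,0,0,0,0,0,1],[0,0,0,0,0,0,1],[0,0,0,0,0,0,1],[0,0,0,0,0,0,1],[0,0,0,0,0,0,1],[0,0,0,0,0,0,1],[0,0,0,0,0,0,1],[0,0,0,0,0,0,1],[0,0,0,0,0,0,1]]}}

```text
t: 10.18
ee_pos: [0.6071, -0.0508, 0.173]
tool_rot: [[-0.97, 0.243, 0.0], [0.243, 0.97, -0.0], [-0.0, 0.0, -1.0]]
contact_force: [0.2, 0.0, 0.1]
gripper_width: 0.0001
grip_force: 0.0
```

Emit:
{"api": "play_rows", "payload": {"plan": [[0,0,0,0,0,0,1],[0,0,0,0,0,0,1],[0,0,0,0,0,0,1],[0,0,0,0,0,0,1],[0,0,0,0,0,0,1],[0,0,0,0,0,0,1],[0,0,0,0,0,0,1],[0,0,0,0,0,0,1],[0,0,0,0,0,0,1],[0,0,0,0,0,0,1],[0,0,0,0,0,0,1],[0,0,0,0,0,0,1]]}}

```text
t: 11.18
ee_pos: [0.6071, -0.0508, 0.173]
tool_rot: [[-0.97, 0.243, -0.0], [0.243, 0.97, 0.0], [0.0, 0.0, -1.0]]
contact_force: [0.4, 1.2, -0.4]
gripper_width: -0.0001
grip_force: 0.0
```

Emit:
{"api": "play_rows", "payload": {"plan": [[0,0,0.15,0,0,0,1],[0,0,0.4,0,0,0,1],[0,0,0.65,0,0,0,1],[0,0,0.8,0,0,0,1],[-0.2,0.15,0.8,0,0,0,1],[-0.4,0.3,0.8,0,0,0,1],[-0.6,0.45,0.8,0,0,0,1],[-0.8,0.6,0.8,0,0,0,1],[-1,0.75,0.8,0,0,0,1],[-1,0.75,0.8,0,0,0,1],[-1,0.75,0.8,0,0,0,1],[-1,0.75,0.8,0,0,0,1]]}}

```text
t: 12.18
ee_pos: [0.5077, 0.0238, 0.2533]
tool_rot: [[-0.97, 0.244, 0.001], [0.244, 0.97, -0.0], [-0.001, 0.0, -1.0]]
contact_force: [0.0, -0.7, 0.7]
gripper_width: 0.0003
grip_force: 0.0
```

Emit:
{"api": "play_rows", "payload": {"plan": [[0,0.01,-0.15,0,0,0,1],[0,0.01,-0.35,0,0,0,1],[0,0.01,-0.6,0,0,0,1],[0,0.01,-0.8,0,0,0,1],[0,0.01,-1,0,0,0,1],[0,0.01,-1,0,0,0,1]]}}

```text
t: 12.68
ee_pos: [0.5058, 0.024, 0.1497]
tool_rot: [[-0.97, 0.245, -0.005], [0.245, 0.97, -0.002], [0.005, -0.003, -1.0]]
contact_force: [0.1, 0.0, -0.2]
gripper_width: -0.0001
grip_force: 0.0
```

Emit:
{"api": "play_rows", "payload": {"plan": [[0,0,-0.12,0,0,0,1],[0,0,-0.24,0,0,0,1],[0,0,-0.34,0,0,0,1],[0,0,-0.39,0,0,0,1],[0,0,-0.39,0,0,0,1],[0,0,-0.39,0,0,0,1],[0,0,-0.39,0,0,0,1],[0,0,-0.39,0,0,0,1],[0,0,-0.39,0,0,0,1],[0,0,-0.39,0,0,0,1],[0,0,-0.39,0,0,0,1],[0,0,-0.39,0,0,0,1]]}}

```text
t: 13.68
ee_pos: [0.5072, 0.0253, 0.1142]
tool_rot: [[-0.97, 0.243, 0.0], [0.243, 0.97, 0.0], [-0.0, 0.0, -1.0]]
contact_force: [-0.1, 0.0, -0.2]
gripper_width: -0.0001
grip_force: 0.0
```

```bash
python3 - <<'E'
from h import *
s=r.observe();print(s["t"],np.round(s["ee_pos"],4),s["contact_force"])
S=cam("side"); cv2.imwrite("pics/c6.png",S["frame"])
E
```

```text
13.6833 [0.5072 0.0253 0.1142] [-0.07254515  0.03310514 -0.2388268 ]
```

View pics/c6.png

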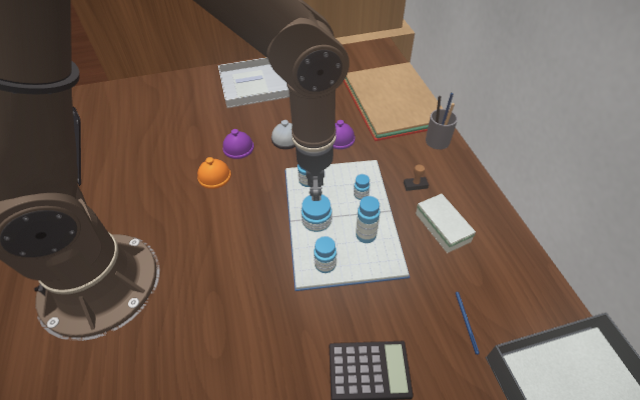

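The fingertips are at (316,197), just above the wide cap at (316,205), and everything else is where it was. I'll hold here for over two seconds and then hand in.

Emit:
{"api": "play_rows", "payload": {"plan": [[0,0,0,0,0,0,1],[0,0,0,0,0,0,1],[0,0,0,0,0,0,1],[0,0,0,0,0,0,1],[0,0,0,0,0,0,1],[0,0,0,0,0,0,1],[0,0,0,0,0,0,1],[0,0,0,0,0,0,1],[0,0,0,0,0,0,1],[0,0,0,0,0,0,1],[0,0,0,0,0,0,1],[0,0,0,0,0,0,1]]}}

```text
t: 14.73
ee_pos: [0.5071, 0.0252, 0.114]
tool_rot: [[-0.97, 0.243, 0.0], [0.243, 0.97, 0.0], [-0.0, 0.0, -1.0]]
contact_force: [0.6, -0.1, -0.7]
gripper_width: -0.0001
grip_force: 0.0
```

Emit:
{"api": "play_rows", "payload": {"plan": [[0,0,0,0,0,0,1],[0,0,0,0,0,0,1],[0,0,0,0,0,0,1],[0,0,0,0,0,0,1],[0,0,0,0,0,0,1],[0,0,0,0,0,0,1],[0,0,0,0,0,0,1],[0,0,0,0,0,0,1],[0,0,0,0,0,0,1],[0,0,0,0,0,0,1],[0,0,0,0,0,0,1],[0,0,0,0,0,0,1]]}}

```text
t: 15.73
ee_pos: [0.5071, 0.0252, 0.114]
tool_rot: [[-0.97, 0.243, 0.0], [0.243, 0.97, 0.0], [-0.0, 0.0, -1.0]]
contact_force: [-0.2, -0.5, 0.4]
gripper_width: 0.0001
grip_force: 0.0
```

```bash
python3 -c "
from station import order
print(order.close_job())"
```

```text
the job is handed in; nothing more can be done
None
```

I pressed the steel bell to full travel (about 10 N at the bottom), pointed at the tall jar for about 3 s, then finished pointing at the wide jar; the job was handed in at about 16 s, and hand-in returned no verdict.

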